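Snap a safety hook onto a hanging bolt

TASK

Pick up the steel safety hook by its upright lug and slide its mouth onto the brass hanging bolt that stands on the bent gel frame in the vise, pushing against the sprung pad in the mouth until the sprung latch flips shut behind the bolt. Feel your way and press on the bolt no harder than about 20 N, the frame bends easily; then let go and leave the hook lying flat on the frame, with the other parts on the bench left where they are.

Things in the scene. Friction and masses are not known exactly. Their poses are not given: they have to be found in the camera images.
- hook: Loose flat steel safety hook, 0.35 kg, 12 mm thick, about 136 mm long, 48 mm wide, lying flat. Origin on its underside, below the middle of the grip lug; x points along the hook towards its mouth, z up. The solid lug stands upright, 26 mm long (x), 14 mm wide (y), its top 50 mm above the underside. Tail eye ends at x = -58 mm.
- hook_grip (a point): Point in the middle of the lug, 34 mm above the hook's underside, where to pinch it across its 14 mm width (fingers closing along the hook's y); axes as the hook's.
- hook_seat (a point): Point on the underside of the hook, on its centre line, 45 mm ahead of the hook's origin: where the bolt's axis lies when the bolt has pressed the pad right in against the bottom of the mouth; axes as the hook's.
- latch (a joint): Angle of the hook's sprung latch, rad. 0 = shut: the bar, 4 mm thick, 10 mm long, lies across the throat, centred 15 mm ahead of hook_seat. Up to 1.45 = folded inwards along the +y prong. It opens inwards only, when the bolt pushes it with about 3 to 8 N, and snaps shut by itself once the bolt is within about 2 to 5 mm of hook_seat.
- vise: Small cast iron vise, fixed to the bench, with the bent steel gel frame in its jaws and the brass bolt. Origin on the bench below the middle of the frame's slot; x points level, from the frame's open front edge towards the vise; z up. The jaws lie below the sheet's top.
- slot (a point): Middle of the slot, on top of the sheet; axes as the vise's. The bolt is nipped tight in it: upright, on the line y = 0, but anywhere from x = -18 to +18 mm, which is not measured: feel or see it. It stays put under 20 N. Shank 14 mm diameter, 20 mm high, under a hex head 30 mm across, 9 mm thick (top 89 mm above the bench), too big to pass the hook from above.
- disc_holder: Bystander: loose blue plastic color disc holder, flat 100 mm square, 6 mm thick, with a round hole and a small tab; origin at the centre of its underside.
- reflector: Bystander: loose pressed tin reflector, a bowl 104 mm across and 50 mm high; origin at the centre of its underside.
- socket: Bystander: loose chipped white ceramic lamp socket, 48 mm diameter foot, 34 mm high; origin at the centre of its underside.
- hook_mouth (a point): Point on the hook's underside, on its centre line, between the ends of its two prongs, 68 mm ahead of the hook's origin; axes as the hook's. The prongs run back from here to the solid bottom of the mouth 30 mm behind, with a clear throat 17 mm wide; flared lips reach 10 mm further forward and open the entry to about 40 mm.
- front_edge (a point): Middle of the open front edge of the frame's level sheet, on its top, 60 mm above the bench; axes as the vise's. The sheet reaches 147 mm in x from here and 81 mm to either side; it is solid within 32 mm of its centre line, with openings beside that. The slot's middle is 103.5 mm behind this edge.
- pad (a joint): Sprung rubber pad in the bottom of the hook's mouth, m pressed in: 0 = free (it stands 9 mm proud), 0.009 = right in. It pushes the bolt out of the mouth with 2 N when free, 15 N when right in, so the hook must be pushed on with about 8 to 14 N until the latch shuts; then the pad holds the bolt against the shut latch, staying pressed in about 2 to 3 mm.
- strip: Small slotted steel strip, 70 x 30 x 3 mm, fixed under the frame's sheet around the slot; it carries the bolt. Origin at the middle of the slot, on top of the sheet; axes as the vise's. If the hook presses on the bolt with more than about 20 N, the frame bends.
Not all that is in view belongs to the job. Of the things that look like the hook, take the one that is farthest from the robot's base at the start.

How it is judged:
By the outcome, as a careful person would: the job done as asked, in the order asked, and still so for the second after the job is handed in, with the robot touching nothing.
It also fails if it takes over 61 s, if anything falls off the work surface, if the arm or the gripper's body presses on something with over 40 N, if the wrist force passes 120 N, or if a joint passes its speed limit or range.

ROBOT

A 7-joint arm with a two-finger parallel gripper is mounted at the origin on the work surface. World frame = base frame: x ahead of the robot, y to its left, z up, the work surface at z = 0. Lengths are in mm, angles in degrees, forces in N, time in s.
With the tool pointing down it reaches from about 400 to 850 mm from the base axis. Payload 4.4 kg.
Tool frame: the origin (TCP) lies between the finger pads; the fingertips stand 14 mm ahead of it and the grasp point (between the pads) lies 5 mm behind it; z points along the fingers, y is the direction in which the jaws open and shut (so a half turn about z gives the same grasp; the last joint's range is limited). The gripper opens to 94 mm and grips with 3 to 60 N. Pads are 16 mm wide; open, the fingers measure 119 mm over their backs; the gripper's body (75 mm by 177 mm) begins 78 mm behind the grasp point.
Start: joints at [71.803, 36.005, 2.206, 86.941, -1.547, 57.084, -1.146], TCP at [161.974, -629.51, 219.478] pointing down, gripper open.
Joint ranges: [-175.42, 175.42], [-21.48, 121.26], [-71.46, 75.88], [10.55, 141.38], [-63.04, 243.04], [13.31, 113.54], [-168.57, 168.57]. Speed limits (degrees/s): [147.25, 147.25, 180, 180, 180, 180, 180].

INTERFACE

Orientations are given as [roll, pitch, yaw] about the fixed x, y, z axes, in that order (R = Rz(yaw) Ry(pitch) Rx(roll)).
In Python, from station import * gives the robot as it stands.
- The arm moves only by the tool send_rows, never from a script. Its argument "increments" is a list that holds one entry, the list of rows, each a list of 7 numbers: the turn, a rotation vector about the tool's x, y, z in degrees, then the shift along the tool's x, y, z in m, then the finger opening in m, from 0 to 0.094. A call has exactly 10 rows; each row shifts and turns the commanded pose from where the row before left it, along the tool's axes as they then stand; what a row does not reach is not made up. A row lasts 1/8 s, in which the tool goes at most 62.5 mm and 10.7 degrees, less where a joint would pass 70% of its speed; a pose out of reach is approached as far as the arm can. A call with a gripper value outside its range is refused whole. The fingers move at their own pace and stop on an object; the grip force is fixed at half the most. Time passes only in rows, so rows that do not move let the fingers close, or fill a call up. It gives the time, the measured TCP pose, the force and the opening at its end, in the units of the state.
- get_state(): the state, without advancing time (a new reading comes with each control period).
- get_image(name): name is "scene" or "top" or "wrist"; returns the picture (400x640x3 uint8, blue, green, red); there is no depth.
- camera_info(name): a dict with "intrinsics" (3x3 intrinsics, pixels), "position" and "attitude" of the camera in the world. Camera axes: x right, y up, looking along -z (the intrinsics and any distortion apply to the point x, -y, -z); pixel columns grow to the right and rows downward; lengths in mm; the calibration is good to about 2 mm. A picture is of the moment at which its call begins: read the wrist's pose just before it. camera_info takes no time and is no camera call; for the wrist camera it gives the pose at the moment of the call.
- hand_in(): hands the job in, once; it reports no verdict.
The state is a dict: "time_s": time; "joint_positions": joint angles; "qvel": joint speeds; "joint_efforts": joint torques, N m; "ee_pos": TCP position; "tcp_rot": TCP orientation; "wrist_force": force on the tool from outside, world axes, zero at the start; "wrist_torque": the same for the moment, N m; "grip_width": opening from 0.0 (shut) to 1.0 (fully open).
Only numpy, scipy, OpenCV 4.12 (cv2) and the standard library are available. Lean on these libraries where they do the work, as an engineer would, in place of code of your own. Each camera call takes 0.05 s, during which the arm holds its last target. There are 200 camera calls.

## Working session

There is one attempt and no reset: what is moved stays moved. The work goes in short steps, Python scripts to look and compute and a tool call to move; the robot and the scene stay as the last step left them, time stands still between calls to the robot, and variables do not carry over. Pictures are saved under pics/ and viewed, about 8 in all and at most 12, crops included, and the job is handed in when it is done.

Besides the shell and the picture viewer there is one more tool, called after "Call:" in YAML: its name, and indented under it one key for each argument. send_rows: Moves the arm, as the interface text tells. Its arguments: {"type":"object","properties":{"increments":{"type":"array"}},"required":["increments"]}

```bash
mkdir -p pics; ls
python3 - <<'E'
from station import *
import cv2,json
s=get_state();print(s)
for n in("scene","top","wrist"):
    print(n,camera_info(n))
a=get_image("scene");b=get_image("top");c=get_image("wrist")
for n,i in zip("stw",(a,b,c)): cv2.imwrite(f"pics/{n}0.png",i)
E
```

```text
pics
{'time_s': 0.0, 'joint_positions': array([71.80385872, 36.05882283,  2.20356767, 86.99460575, -1.54822159,
       57.0828235 , -1.1459934 ]), 'qvel': array([-3.13804114e-02, -2.83187696e-02,  2.66381189e-02,  4.59975421e-02,
       -3.36372552e-02,  1.51379219e-02,  9.11811392e-05]), 'joint_efforts': array([-2.02880829e-04, -5.49720240e+01,  1.14367671e+00, -1.86630392e+01,
       -5.21587883e-02,  2.36376096e-02,  1.50004198e-04]), 'ee_pos': array([ 161.80337526, -628.89126729,  218.56324348]), 'tcp_rot': array([-1.79893453e+02,  9.24361483e-04,  1.44245492e+01]), 'wrist_force': array([0.47638699, 0.23764669, 0.02420723]), 'wrist_torque': array([ 0.02350008, -0.01738321,  0.0098722 ]), 'grip_width': 0.9998346647879138}
scene {'intrinsics': array([[372.69611497,   0.        , 321.70696506],
       [  0.        , 372.69611497, 197.95160316],
       [  0.        ,   0.        ,   1.        ]]), 'position': array([1150.23293041, -438.12519575,  671.88215932]), 'attitude': array([ 5.26551680e+01, -1.66974492e-02,  4.94791732e+01])}
top {'intrinsics': array([[413.3830995 ,   0.        , 320.44860006],
       [  0.        , 413.3830995 , 189.77961023],
       [  0.        ,   0.        ,   1.        ]]), 'position': array([371.0227305 ,  56.91238439, 984.16895357]), 'attitude': array([  9.49937853,   0.47275936, -91.37852968])}
wrist {'intrinsics': array([[287.38930339,   0.        , 317.35330421],
       [  0.        , 287.38930339, 192.34669454],
       [  0.        ,   0.        ,   1.        ]]), 'position': array([ 239.38974178, -607.92378942,  384.08368864]), 'attitude': array([-1.60893148e+01,  5.05697091e-02, -7.56163546e+01])}
```

View pics/t0.png

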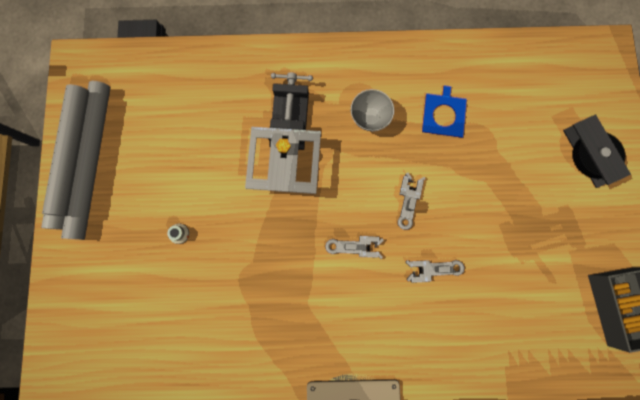

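View pics/s0.png

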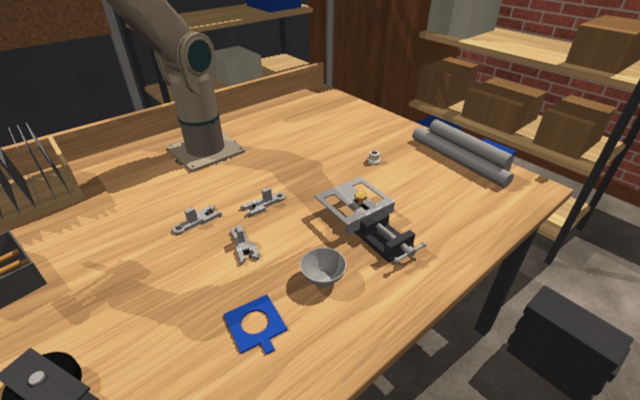

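Top view: there are three hook-like parts at pixels (410,200), (355,247) and (435,270), a frame with a brass bolt at (284,146), and the base near (355,400). The one at (410,200) looks farthest from the base, so I'll check that with numbers and a crop.

```bash
cat > h.py <<'E'
import numpy as np,cv2
from scipy.spatial.transform import Rotation as Ro
def rot(a): return Ro.from_euler('xyz',a,degrees=True).as_matrix()
def ray(ci,uv):
    K=ci['intrinsics'];d=np.linalg.inv(K)@[uv[0],uv[1],1.]
    return np.array(ci['position']),rot(ci['attitude'])@(d*[1,-1,-1])
def onz(ci,uv,z):
    p,d=ray(ci,uv);return p+d*(z-p[2])/d[2]
def proj(ci,P):
    q=rot(ci['attitude']).T@(np.array(P,float)-ci['position']);q=q*[1,-1,-1]
    u=ci['intrinsics']@q;return u[:2]/u[2]
def tri(c1,u1,c2,u2):
    p1,d1=ray(c1,u1);p2,d2=ray(c2,u2)
    t=np.linalg.lstsq(np.c_[d1,-d2],p2-p1,rcond=None)[0]
    a,b=p1+d1*t[0],p2+d2*t[1];return (a+b)/2,np.linalg.norm(a-b)
E
python3 - <<'E'
from station import *
from h import *
t=camera_info("top")
print("base",proj(t,[0,0,0]))
for n,uv,z in [("A",(410,200),12),("B",(355,247),12),("C",(435,270),12),("eyeA",(405,223),12),("mouthA",(414,180),12),("bolt",(284,146),89),
 ("f1",(247,190),60),("f2",(319,194),60),("b1",(254,127),60),("b2",(321,130),60)]:
    P=onz(t,uv,z);print(n,P.round(0),np.hypot(*P[:2]).round())
im=cv2.imread("pics/t0.png")[110:290,230:480]
cv2.imwrite("pics/t0c.png",cv2.resize(im,None,fx=3.2,fy=3.2,interpolation=cv2.INTER_CUBIC))
E
```

```text
base [354.06980306 429.3237783 ]
A [ 504. -151.   12.] 526.0
B [397. -16.  12.] 397.0
C [ 340. -198.   12.] 393.0
eyeA [ 450. -136.   12.] 470.0
mouthA [ 552. -163.   12.] 575.0
bolt [622. 140.  89.] 638.0
f1 [530. 228.  60.] 576.0
f2 [516.  64.  60.] 520.0
b1 [678. 212.  60.] 710.0
b2 [667.  56.  60.] 669.0
```

View pics/t0c.png

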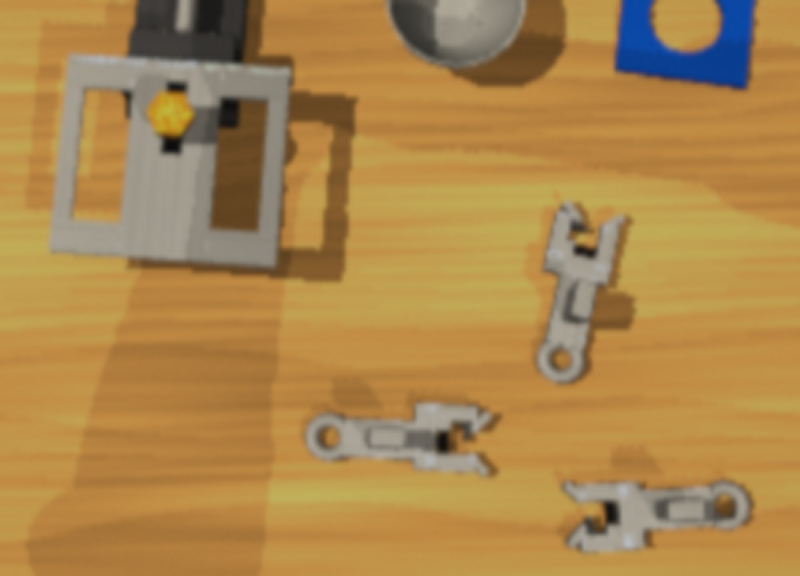

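Hook A at pixel (410,200) is about 520 mm from the base. B (397 mm) and C (393 mm) are nearer, and all three have the same lug, eye and mouth, so A is the one meant. I'll move over it for a close look.

Call:
send_rows:
  increments:
    - [[0, 0, 0, 0.044, -0.038, 0.007, 0.094], [0, 0, 0, 0.044, -0.038, 0.007, 0.094], [0, 0, 0, 0.044, -0.038, 0.007, 0.094], [0, 0, 0, 0.044, -0.038, 0.007, 0.094], [0, 0, 0, 0.044, -0.038, 0.007, 0.094], [0, 0, 0, 0.044, -0.038, 0.007, 0.094], [0, 0, 0, 0.044, -0.038, 0.007, 0.094], [0, 0, 0, 0.044, -0.038, 0.007, 0.094], [0, 0, 0, 0.044, -0.038, 0.007, 0.094], [0, 0, 0, 0.044, -0.038, 0.007, 0.094]]

```text
time_s: 1.4
ee_pos: [494.3, -150.3, 149.2]
tcp_rot: [180.0, -0.0, 14.4]
wrist_force: [1.2, -1.4, 0.3]
grip_width: 0.999
```

Call:
send_rows:
  increments:
    - [[0, 0, 7, 0, 0, 0, 0.094], [0, 0, 7, 0, 0, 0, 0.094], [0, 0, 7, 0, 0, 0, 0.094], [0, 0, 7, 0, 0, 0, 0.094], [0, 0, 0, 0, 0, 0, 0.094], [0, 0, 0, 0, 0, 0, 0.094], [0, 0, 0, 0, 0, 0, 0.094], [0, 0, 0, 0, 0, 0, 0.094], [0, 0, 0, 0, 0, 0, 0.094], [0, 0, 0, 0, 0, 0, 0.094]]

```text
time_s: 2.65
ee_pos: [493.5, -151.9, 149.5]
tcp_rot: [-180.0, -0.0, -13.6]
wrist_force: [-0.4, 0.4, -0.0]
grip_width: 1.0
```

Run:
```python
from station import *
from h import *
s=get_state();print(s['time_s'],s['ee_pos'],s['tcp_rot'],s['joint_positions'],s['wrist_force'])
ci=camera_info("wrist");im=get_image("wrist");cv2.imwrite("pics/w1.png",im)
print(ci)
import pickle;pickle.dump((s,ci),open("w1.pkl","wb"))
```

```text
2.65 [ 493.45326316 -151.91963539  149.521361  ] [-1.79998405e+02 -6.78674504e-03 -1.35728769e+01] [  6.71308413  31.18285094  10.68437219 112.52198547  -9.16350239
  37.08383518 -80.35849603] [-0.37778526  0.41896409 -0.03991403]
{'intrinsics': array([[287.38930339,   0.        , 317.35330421],
       [  0.        , 287.38930339, 192.34669454],
       [  0.        ,   0.        ,   1.        ]]), 'position': array([ 571.21117512, -169.91090591,  315.01271496]), 'attitude': array([-1.60643541e+01, -2.35798214e-02, -1.03613674e+02])}
```

View pics/w1.png

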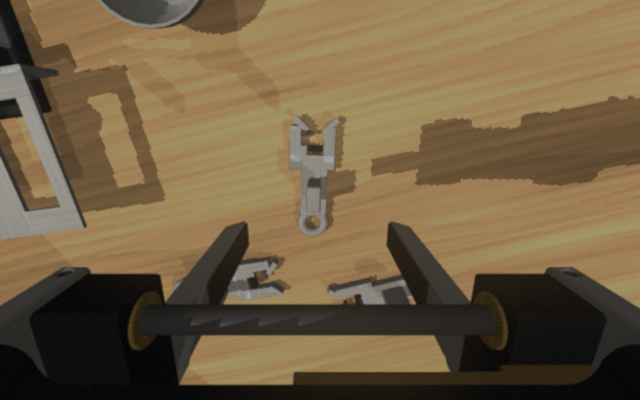

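The wrist view shows hook A at about (313,180), with its lips at the top near rows 115-125, its eye at (313,225) and its lug near (314,195). The heading is nearly straight up the image. Next I'll measure it.

Run:
```python
from h import *
import pickle
s,ci=pickle.load(open("w1.pkl","rb"));im=cv2.imread("pics/w1.png")
hsv=cv2.cvtColor(im,cv2.COLOR_BGR2HSV)
m=np.zeros(im.shape[:2],np.uint8);m[105:245,280:350]=(hsv[105:245,280:350,1]<60)*255
n,l,st,c=cv2.connectedComponentsWithStats(m);print(st[1:][st[1:,4]>20])
for r in range(112,240,4):
    x=np.where(m[r])[0]
    if len(x):
        br=np.where(np.diff(x)>1)[0];seg=np.split(x,br+1);print(r,[(int(a[0]),int(a[-1])) for a in seg])
big=cv2.resize(im[105:245,270:360],None,fx=6,fy=4.2*1.0/0.7/1.0,interpolation=cv2.INTER_CUBIC) if 0 else cv2.resize(im[105:245,265:365],None,fx=4.2,fy=4.2,interpolation=cv2.INTER_CUBIC)
cv2.imwrite("pics/w1c.png",big)
```

```text
[[ 289  116   50  120 3141]]
116 [(295, 297)]
120 [(294, 301), (332, 338)]
124 [(297, 305), (328, 336)]
128 [(290, 308), (324, 335)]
132 [(290, 306), (308, 312), (324, 335)]
136 [(290, 301), (324, 335)]
140 [(290, 300), (324, 334)]
144 [(290, 302), (323, 334)]
148 [(290, 307), (323, 334)]
152 [(290, 306), (314, 316), (323, 334)]
156 [(289, 334)]
160 [(290, 334)]
164 [(290, 333)]
168 [(290, 333)]
172 [(302, 326)]
176 [(302, 326)]
180 [(302, 326)]
184 [(302, 326)]
188 [(302, 326)]
192 [(301, 325)]
196 [(301, 325)]
200 [(301, 325)]
204 [(301, 325)]
208 [(301, 325)]
212 [(301, 325)]
216 [(299, 309), (317, 326)]
220 [(298, 305), (320, 327)]
224 [(298, 306), (319, 327)]
228 [(300, 325)]
232 [(303, 322)]
```

View pics/w1c.png

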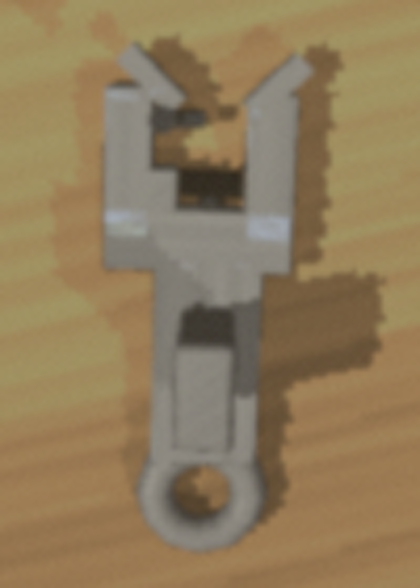

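Run:
```python
from h import *
import pickle
s,ci=pickle.load(open("w1.pkl","rb"))
lug=onz(ci,(313.5,199.9),50)
a=onz(ci,(312.5,222.),12);b=onz(ci,(312.4,162),12);c=onz(ci,(312.9,140),12);e=onz(ci,(312.8,235.8),12)
L1,L2=onz(ci,(307,200),50),onz(ci,(320,200),50)
l1,l2=onz(ci,(313.5,187.1),50),onz(ci,(313.5,212.6),50)
w=onz(ci,(289.5,162),12)-onz(ci,(334.5,162),12)
print("lug",lug,np.linalg.norm(L1-L2),np.linalg.norm(l1-l2),'width',np.linalg.norm(w))
for p,q in((a,b),(a,c),(b,c)): d=q-p;print("heading",np.degrees(np.arctan2(d[1],d[0])),np.linalg.norm(d))
d=(c-a)/np.linalg.norm(c-a);print("origin from eye end",e+58*d, 'ws',b)
h=np.degrees(np.arctan2(d[1],d[0]))
y=s['tcp_rot'][2];X=np.array([np.cos(np.radians(y)),np.sin(np.radians(y)),0]);Y=np.array([X[1],-X[0],0])
D=lug-s['ee_pos'];print("to lug tool x,y",D@X,D@Y,"yaw err",h-y)
```

```text
lug [ 490.50681204 -146.64474438   50.        ] 12.571187009498809 25.85595344686655 width 47.916579532134676
heading -13.792381773316928 68.52168392826525
heading -14.142000905193838 91.68829922718545
heading -15.175920765296308 23.17166360656154
origin from eye end [ 493.43409539 -146.37928379   12.        ] ws [ 520.30154846 -152.28316357   12.        ]
to lug tool x,y -4.102085067461435 -4.4360959621441625 yaw err -0.5691239596888398
```

Call:
send_rows:
  increments:
    - [[0, 0, 0.5, -0.003, -0.0045, 0.03, 0.06], [0, 0, 0, 0, 0, 0.03, 0.06], [0, 0, 0, 0, 0, 0.025, 0.06], [0, 0, 0, 0, 0, 0.015, 0.06], [0, 0, 0, 0, 0, 0.01, 0.06], [0, 0, 0, 0, 0, 0.0095, 0.06], [0, 0, 0, 0, 0, 0, 0.06], [0, 0, 0, 0, 0, 0, 0.06], [0, 0, 0, 0, 0, 0, 0.06], [0, 0, 0, 0, 0, 0, 0.06]]

```text
time_s: 3.95
ee_pos: [491.8, -146.8, 30.3]
tcp_rot: [-180.0, -0.0, -14.1]
wrist_force: [0.1, 0.3, 0.7]
grip_width: 0.641
```

Call:
send_rows:
  increments:
    - [[0, 0, 0, 0, 0, 0, 0.03], [0, 0, 0, 0, 0, 0, 0.02], [0, 0, 0, 0, 0, 0, 0.014], [0, 0, 0, 0, 0, 0, 0.01], [0, 0, 0, 0, 0, 0, 0.005], [0, 0, 0, 0, 0, 0, 0], [0, 0, 0, 0, 0, 0, 0], [0, 0, 0, 0, 0, 0, 0], [0, 0, 0, 0, 0, 0, 0], [0, 0, 0, 0, 0, 0, 0]]

```text
time_s: 5.2
ee_pos: [491.5, -147.0, 30.0]
tcp_rot: [180.0, -0.0, -14.1]
wrist_force: [-0.3, -1.6, -0.4]
grip_width: 0.145
```

Call:
send_rows:
  increments:
    - [[0, 0, 0, 0, 0, -0.01, 0], [0, 0, 0, 0, 0, -0.015, 0], [0, 0, 0, 0, 0, -0.025, 0], [0, 0, 0, 0, 0, -0.03, 0], [0, 0, 0, 0, 0, -0.025, 0], [0, 0, 0, 0, 0, -0.015, 0], [0, 0, 0, 0, 0, 0, 0], [0, 0, 0, 0, 0, 0, 0], [0, 0, 0, 0, 0, 0, 0], [0, 0, 0, 0, 0, 0, 0]]

```text
time_s: 6.45
ee_pos: [491.1, -146.7, 149.3]
tcp_rot: [180.0, 0.1, -14.1]
wrist_force: [-0.5, -0.8, -4.7]
grip_width: 0.145
```

Run:
```python
from station import *
from h import *
s=get_state();print(s['ee_pos'],s['wrist_force'],s['wrist_torque'],s['grip_width']*94)
t,sc=camera_info("top"),camera_info("scene")
T,S=cv2.imread("pics/t0.png"),cv2.imread("pics/s0.png")
def yel(im,box):
    x0,y0,x1,y1=box;h=cv2.cvtColor(im,cv2.COLOR_BGR2HSV)[y0:y1,x0:x1]
    m=((h[...,0]>18)&(h[...,0]<32)&(h[...,1]>180)).astype(np.uint8)
    n,l,st,c=cv2.connectedComponentsWithStats(m);k=1+st[1:,4].argmax();return c[k]+[x0,y0],st[k]
u,a=yel(T,(272,132,298,160));v,b=yel(S,(345,180,375,210));print(u,a,v,b)
print("bolt",onz(t,u,89),onz(sc,v,80),tri(t,u,sc,v))
# light sheet mask: outer quad
h=cv2.cvtColor(T,cv2.COLOR_BGR2HSV);m=np.zeros(T.shape[:2],np.uint8)
sub=h[115:205,235:330];m[115:205,235:330]=((sub[...,1]<60)&(sub[...,2]>110))*255
c=max(cv2.findContours(m,0,2)[0],key=cv2.contourArea)
q=cv2.boxPoints(cv2.minAreaRect(c));ap=cv2.approxPolyDP(cv2.convexHull(c),4,True)[:,0];print(q,ap)
# outer edges fit: left/right boundaries per row, front per column
R=[(r,np.where(m[r,235:330])[0]+235) for r in range(140,186)]
l=np.array([(x[0],r) for r,x in R]);rr=np.array([(x[-1]+1,r) for r,x in R])
f=np.array([(x,np.where(m[:,x])[0][-1]+1) for x in range(254,316)])
for n,e in(("left",l),("right",rr),("front",f)):
    P=np.array([onz(t,p-[0,0],60) for p in e])[:,:2]
    vx,vy,x0,y0=cv2.fitLine(P.astype(np.float32),cv2.DIST_HUBER,0,.01,.01).ravel();print(n,np.degrees(np.arctan2(vy,vx)),x0,y0)
```

```text
[ 491.13075286 -146.69438466  149.29376189] [-0.47821822 -0.80909316 -4.66261158] [0.04573212 0.06621118 0.00673244] 13.67282792995357Traceback (most recent call last):
  File "<stdin>", line 10, in <module>
  File "<stdin>", line 9, in yel
ValueError: attempt to get argmax of an empty sequence
```

```bash
cat > f.py <<'E'
from station import *
from h import *
t,sc=camera_info("top"),camera_info("scene")
T,S=cv2.imread("pics/t0.png"),cv2.imread("pics/s0.png")
H=cv2.cvtColor(T,cv2.COLOR_BGR2HSV);print(H[146,284],H[190,200],cv2.cvtColor(S,cv2.COLOR_BGR2HSV)[197,361])
def yel(im,box):
    x0,y0,x1,y1=box;h=cv2.cvtColor(im,cv2.COLOR_BGR2HSV)[y0:y1,x0:x1]
    m=((h[...,1]>110)&(h[...,2]>70)).astype(np.uint8)
    n,l,st,c=cv2.connectedComponentsWithStats(m);k=1+st[1:,4].argmax();return c[k]+[x0,y0],st[k]
u,a=yel(T,(274,134,296,158));v,b=yel(S,(350,184,372,206));print(u,a,v,b)
print("bolt",onz(t,u,89),onz(sc,v,84),tri(t,u,sc,v))
m=np.zeros(T.shape[:2],np.uint8);sub=H[115:205,235:330];m[115:205,235:330]=((sub[...,1]<60)&(sub[...,2]>110))*255
c=max(cv2.findContours(m,0,2)[0],key=cv2.contourArea)
print(cv2.approxPolyDP(cv2.convexHull(c),4,True)[:,0].tolist())
R=[(r,np.where(m[r,235:330])[0]+235) for r in range(140,186)]
l=np.array([(x[0]-.5,r) for r,x in R]);rr=np.array([(x[-1]+.5,r) for r,x in R])
f=np.array([(x,np.where(m[:,x])[0][-1]+.5) for x in range(254,314)])
L=[]
for n,e in(("left",l),("right",rr),("front",f)):
    P=np.array([onz(t,p,60) for p in e])[:,:2]
    vx,vy,x0,y0=cv2.fitLine(P.astype(np.float32),cv2.DIST_HUBER,0,.01,.01).ravel();L.append((x0,y0));print(n,np.degrees(np.arctan2(vy,vx)),x0,y0)
E
python3 f.py
```

```text
[ 25 190 192] [ 23 144 193] [ 19 157 208]
[282.85310734 145.01694915] [  2   4  15  15 177] [362.29004329 193.06493506] [  4   0  18  21 231]
bolt [624.63030087 142.36031047  89.        ] [618.20119105 158.08994773  84.        ] (array([625.63880014, 144.70216918,  93.67979347]), np.float64(7.052784624140918))
[[253, 127], [320, 132], [315, 192], [246, 187]]
left -5.4661903 594.2851 226.20747
right -5.559953 589.30145 65.79699
front 84.157555 526.0714 144.46335
```

Call:
send_rows:
  increments:
    - [[0, 0, -8.5, 0, 0, 0, 0], [0, 0, 0, -0.002, -0.02, 0, 0], [0, 0, 0, -0.002, -0.035, 0, 0], [0, 0, 0, -0.003, -0.045, 0, 0], [0, 0, 0, -0.003, -0.05, 0, 0], [0, 0, 0, -0.003, -0.05, 0, 0], [0, 0, 0, -0.0025, -0.045, 0, 0], [0, 0, 0, -0.002, -0.035, 0, 0], [0, 0, 0, -0.002, -0.021, 0, 0], [0, 0, 0, 0, 0, 0, 0]]

```text
time_s: 7.7
ee_pos: [501.0, 156.9, 149.5]
tcp_rot: [-180.0, 0.0, -5.4]
wrist_force: [-0.5, 0.1, -5.2]
grip_width: 0.147
```

Call:
send_rows:
  increments:
    - [[0, 0, 0, 0, 0, 0.01, 0], [0, 0, 0, 0, 0, 0.01, 0], [0, 0, 0, 0, 0, 0, 0], [0, 0, 0, 0, 0, 0, 0], [0, 0, 0, 0, 0, 0, 0], [0, 0, 0, 0, 0, 0, 0], [0, 0, 0, 0, 0, 0, 0], [0, 0, 0, 0, 0, 0, 0], [0, 0, 0, 0, 0, 0, 0], [0, 0, 0, 0, 0, 0, 0]]

```text
time_s: 8.95
ee_pos: [501.4, 154.7, 130.0]
tcp_rot: [180.0, -0.0, -5.6]
wrist_force: [0.6, 0.2, -5.3]
grip_width: 0.147
```

Run:
```python
from station import *
from h import *
import pickle
s=get_state();print(s['time_s'],s['ee_pos'],s['tcp_rot'],s['wrist_force'],s['joint_positions'])
ci=camera_info("wrist");im=get_image("wrist");cv2.imwrite("pics/w2.png",im)
pickle.dump((s,ci),open("w2.pkl","wb"))
print("bolt exp",proj(ci,[625.5,142.6,89]))
```

```text
8.95 [501.3975334  154.67673039 129.97617477] [ 1.79999466e+02 -2.20069352e-03 -5.57440091e+00] [ 0.59910404  0.23148228 -5.25236137] [ -27.06310269   33.47670191   10.18767476  112.17572671   -9.75289545
   35.15508667 -106.11333915]
bolt exp [318.51138288  37.6583722 ]
```

View pics/w2.png

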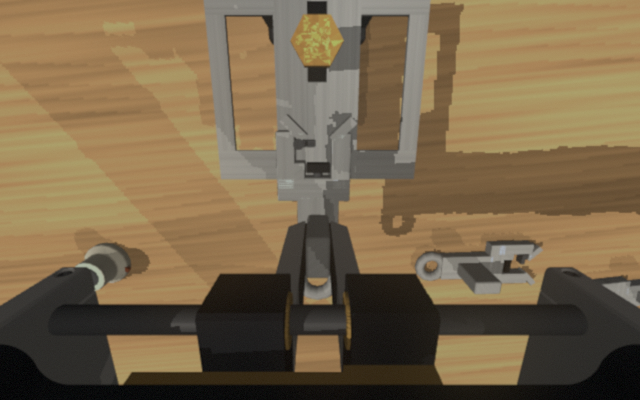

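Wrist view: the bolt head is centred at about (317,40) and the slot runs along column 317.5. The held hook's mouth is around (318,150), and its left prong is thicker because of the latch recess. I'll enlarge this to measure the throat line.

Run:
```python
import cv2
im=cv2.imread("pics/w2.png")
im=cv2.convertScaleAbs(im,alpha=1.3)
cv2.imwrite("pics/w2c.png",cv2.resize(im[10:300,265:370],None,fx=6,fy=6,interpolation=cv2.INTER_CUBIC)[570:1170+0])
```

```text
(no output)
```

View pics/w2c.png

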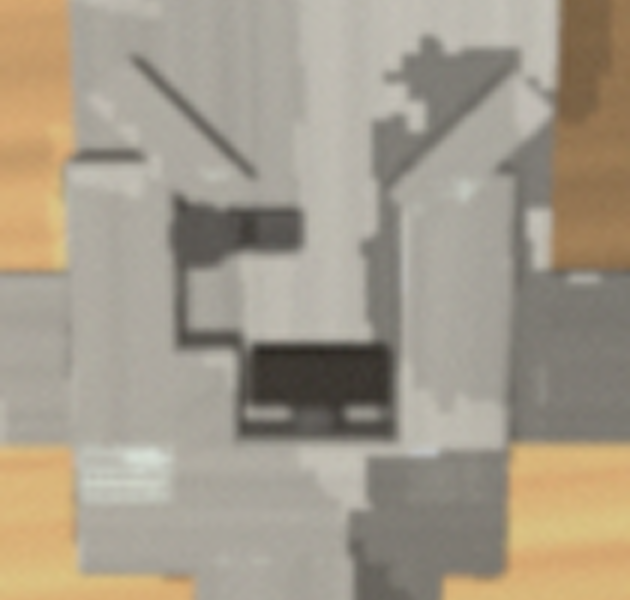

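Run:
```python
from h import *
import pickle
s,ci=pickle.load(open("w2.pkl","rb"));im=cv2.imread("pics/w2.png")
h=cv2.cvtColor(im,cv2.COLOR_BGR2HSV)
b=np.zeros(im.shape[:2],np.uint8);b[5:75,282:352]=((h[5:75,282:352,1]>110)&(h[5:75,282:352,2]>60))*255
c=max(cv2.findContours(b,0,2)[0],key=cv2.contourArea);M=cv2.moments(c);u=(M['m10']/M['m00'],M['m01']/M['m00']);print(u,cv2.boundingRect(c))
y=np.radians(s['tcp_rot'][2]);X=np.array([np.cos(y),np.sin(y),0]);Y=np.array([X[1],-X[0],0])
def rel(n,uv,z):
    P=onz(ci,uv,z);D=P-s['ee_pos'];print(n,P.round(1),"tool x,y",(D@X).round(2),(D@Y).round(2))
rel("bolt",u,89)
def seg(r):
    g=h[r,295:340,2].astype(int);d=np.where(g<70)[0]+295;return d.min()-.5,d.max()+.5
for r in(5,10,70,76):
    try:a=seg(r);rel("slot",(sum(a)/2,r),58);print(a)
    except Exception as e:print(r,e)
g=np.array([[np.where(h[r,200:260,1]>90)[0].min()+200,0] for r in range(30,130,20)]) if 0 else None
for r in(30,70,110):
    w=np.where(h[r,215:425,1]>90)[0]+215;L=[w[w<300].min(),w[w<300].max()];Rr=[w[w>345].min(),w[w>345].max()];print(r,L,Rr,(L[0]+Rr[1])/2,(L[1]+Rr[0])/2)
rel("throat rear",(265+318.5/6,10+(570+390)/6),112);rel("throat bottom",(318,10+(570+437)/6),112)
rel("lip L",(265+135/6,10+(570+58)/6),112);rel("lip R",(265+515/6,10+(570+70)/6),112);rel("frontedge",(317.5,180),60)
```

```text
(316.67769423558894, 39.93776106934001) (291, 14, 52, 53)
bolt [624.3 143.9  89. ] tool x,y 123.36 -1.22
slot [653.6 141.6  58. ] tool x,y 152.71 -1.73
(np.float64(306.5), np.float64(325.5))
slot [650.3 141.5  58. ] tool x,y 149.52 -1.37
(np.float64(307.5), np.float64(325.5))
slot [610.1 145.5  58. ] tool x,y 109.08 -1.43
(np.float64(307.5), np.float64(325.5))
slot [605.8 145.9  58. ] tool x,y 104.8 -1.44
(np.float64(307.5), np.float64(325.5))
30 [np.int64(227), np.int64(299)] [np.int64(366), np.int64(406)] 316.5 332.5
70 [np.int64(230), np.int64(274)] [np.int64(360), np.int64(403)] 316.5 317.0
110 [np.int64(233), np.int64(275)] [np.int64(359), np.int64(424)] 328.5 317.0
throat rear [543.4 151.  112. ] tool x,y 42.21 -0.38
throat bottom [538.3 151.5 112. ] tool x,y 36.99 -0.44
lip L [579.9 166.3 112. ] tool x,y 76.95 -19.24
lip R [574.8 127.6 112. ] tool x,y 75.73 19.84
frontedge [524.3 153.2  60. ] tool x,y 22.94 -0.72
```

Throat line (y about -0.4, bottom at x = 37) and bolt (x = 123.4, y about -1.3, slot the same) match the given sizes, and the headings agree. I'll shift 1 mm in y and lower to about 3 mm above the sheet.

Call:
send_rows:
  increments:
    - [[0, 0, 0, 0, -0.001, 0.01, 0], [0, 0, 0, 0, 0, 0.01, 0], [0, 0, 0, 0, 0, 0.008, 0], [0, 0, 0, 0, 0, 0.005, 0], [0, 0, 0, 0, 0, 0.002, 0], [0, 0, 0, 0, 0, 0.001, 0], [0, 0, 0, 0, 0, 0.001, 0], [0, 0, 0, 0, 0, 0, 0], [0, 0, 0, 0, 0, 0, 0], [0, 0, 0, 0, 0, 0, 0]]

```text
time_s: 10.25
ee_pos: [501.6, 155.7, 93.1]
tcp_rot: [-180.0, -0.0, -5.6]
wrist_force: [0.2, -0.6, -4.3]
grip_width: 0.151
```

Call:
send_rows:
  increments:
    - [[0, 0, 0, 0.005, 0, 0, 0], [0, 0, 0, 0.008, 0, 0, 0], [0, 0, 0, 0.008, 0, 0, 0], [0, 0, 0, 0.007, 0, 0, 0], [0, 0, 0, 0.006, 0, 0, 0], [0, 0, 0, 0.004, 0, 0, 0], [0, 0, 0, 0.002, 0, 0, 0], [0, 0, 0, 0, 0, 0, 0], [0, 0, 0, 0, 0, 0, 0], [0, 0, 0, 0, 0, 0, 0]]

```text
time_s: 11.5
ee_pos: [541.1, 151.8, 93.0]
tcp_rot: [-180.0, 0.0, -5.6]
wrist_force: [-0.1, -0.6, -4.7]
grip_width: 0.15
```

Call:
send_rows:
  increments:
    - [[0, 0, 0, 0.002, 0, 0, 0], [0, 0, 0, 0.002, 0, 0, 0], [0, 0, 0, 0.002, 0, 0, 0], [0, 0, 0, 0.002, 0, 0, 0], [0, 0, 0, 0.001, 0, 0, 0], [0, 0, 0, 0.001, 0, 0, 0], [0, 0, 0, 0.001, 0, 0, 0], [0, 0, 0, 0.001, 0, 0, 0], [0, 0, 0, 0, 0, 0, 0], [0, 0, 0, 0, 0, 0, 0]]

```text
time_s: 12.75
ee_pos: [553.2, 150.6, 93.0]
tcp_rot: [-180.0, 0.0, -5.6]
wrist_force: [0.2, -0.8, -4.6]
grip_width: 0.148
```

Call:
send_rows:
  increments:
    - [[0, 0, 0, 0.001, 0, 0, 0], [0, 0, 0, 0.001, 0, 0, 0], [0, 0, 0, 0.001, 0, 0, 0], [0, 0, 0, 0.001, 0, 0, 0], [0, 0, 0, 0, 0, 0, 0], [0, 0, 0, 0, 0, 0, 0], [0, 0, 0, 0, 0, 0, 0], [0, 0, 0, 0, 0, 0, 0], [0, 0, 0, 0, 0, 0, 0], [0, 0, 0, 0, 0, 0, 0]]

```text
time_s: 14.0
ee_pos: [557.0, 150.2, 92.9]
tcp_rot: [180.0, 0.0, -5.6]
wrist_force: [-1.4, 1.1, -4.5]
grip_width: 0.147
```

Call:
send_rows:
  increments:
    - [[0, 0, 0, 0.001, 0, 0, 0], [0, 0, 0, 0.001, 0, 0, 0], [0, 0, 0, 0.001, 0, 0, 0], [0, 0, 0, 0.001, 0, 0, 0], [0, 0, 0, 0, 0, 0, 0], [0, 0, 0, 0, 0, 0, 0], [0, 0, 0, 0, 0, 0, 0], [0, 0, 0, 0, 0, 0, 0], [0, 0, 0, 0, 0, 0, 0], [0, 0, 0, 0, 0, 0, 0]]

```text
time_s: 15.25
ee_pos: [561.1, 149.8, 92.9]
tcp_rot: [180.0, 0.0, -5.6]
wrist_force: [-5.4, 1.0, -4.6]
grip_width: 0.147
```

Run:
```python
from station import *
s=get_state();print(s['ee_pos'],s['tcp_rot'],s['wrist_force'],s['wrist_torque'])
import cv2
im=get_image("wrist");im=cv2.convertScaleAbs(im,alpha=1.3)
cv2.imwrite("pics/w3.png",cv2.resize(im[70:270,240:400],None,fx=3.7,fy=2.9,interpolation=cv2.INTER_CUBIC))
```

```text
[561.08763245 149.79164464  92.89982546] [ 1.79992007e+02  1.46141159e-02 -5.57302417e+00] [-5.40853705  1.04375359 -4.59114752] [0.17537046 1.3036673  0.01211042]
```

View pics/w3.png

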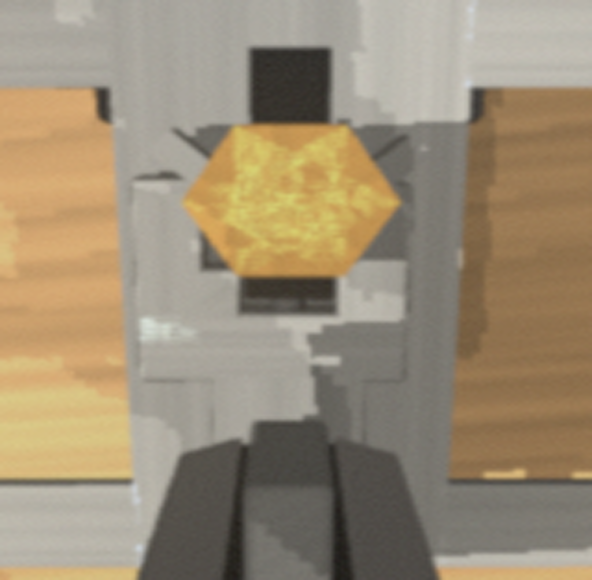

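The mouth straddles the bolt head, which is centred over the throat at crop (292,200). The latch is pushing back with about 5 N. I'll keep going.

Call:
send_rows:
  increments:
    - [[0, 0, 0, 0.001, 0, 0, 0], [0, 0, 0, 0.001, 0, 0, 0], [0, 0, 0, 0.001, 0, 0, 0], [0, 0, 0, 0.001, 0, 0, 0], [0, 0, 0, 0, 0, 0, 0], [0, 0, 0, 0, 0, 0, 0], [0, 0, 0, 0, 0, 0, 0], [0, 0, 0, 0, 0, 0, 0], [0, 0, 0, 0, 0, 0, 0], [0, 0, 0, 0, 0, 0, 0]]

```text
time_s: 16.55
ee_pos: [564.5, 149.6, 92.8]
tcp_rot: [180.0, 0.1, -5.6]
wrist_force: [-5.6, 1.0, -4.5]
grip_width: 0.147
```

Call:
send_rows:
  increments:
    - [[0, 0, 0, 0.001, 0, 0, 0], [0, 0, 0, 0.001, 0, 0, 0], [0, 0, 0, 0.001, 0, 0, 0], [0, 0, 0, 0, 0, 0, 0], [0, 0, 0, 0, 0, 0, 0], [0, 0, 0, 0, 0, 0, 0], [0, 0, 0, 0, 0, 0, 0], [0, 0, 0, 0, 0, 0, 0], [0, 0, 0, 0, 0, 0, 0], [0, 0, 0, 0, 0, 0, 0]]

```text
time_s: 17.8
ee_pos: [568.1, 150.2, 92.9]
tcp_rot: [-179.9, 0.0, -5.5]
wrist_force: [-4.8, 2.9, -5.2]
grip_width: 0.144
```

Call:
send_rows:
  increments:
    - [[0, 0, 0, 0.001, -0.0003, 0, 0], [0, 0, 0, 0.001, -0.0003, 0, 0], [0, 0, 0, 0.001, 0, 0, 0], [0, 0, 0, 0, 0, 0, 0], [0, 0, 0, 0, 0, 0, 0], [0, 0, 0, 0, 0, 0, 0], [0, 0, 0, 0, 0, 0, 0], [0, 0, 0, 0, 0, 0, 0], [0, 0, 0, 0, 0, 0, 0], [0, 0, 0, 0, 0, 0, 0]]

```text
time_s: 19.05
ee_pos: [570.8, 150.2, 92.8]
tcp_rot: [-180.0, 0.0, -5.5]
wrist_force: [-4.7, 1.9, -5.3]
grip_width: 0.148
```

Call:
send_rows:
  increments:
    - [[0, 0, 0, 0.001, 0, 0, 0], [0, 0, 0, 0.001, 0, 0, 0], [0, 0, 0, 0, 0, 0, 0], [0, 0, 0, 0, 0, 0, 0], [0, 0, 0, 0, 0, 0, 0], [0, 0, 0, 0, 0, 0, 0], [0, 0, 0, 0, 0, 0, 0], [0, 0, 0, 0, 0, 0, 0], [0, 0, 0, 0, 0, 0, 0], [0, 0, 0, 0, 0, 0, 0]]

```text
time_s: 20.3
ee_pos: [572.0, 150.1, 92.8]
tcp_rot: [-180.0, 0.1, -5.5]
wrist_force: [-6.9, 2.1, -3.4]
grip_width: 0.147
```

Call:
send_rows:
  increments:
    - [[0, 0, 0, 0.001, 0, 0, 0], [0, 0, 0, 0.001, 0, 0, 0], [0, 0, 0, 0, 0, 0, 0], [0, 0, 0, 0, 0, 0, 0], [0, 0, 0, 0, 0, 0, 0], [0, 0, 0, 0, 0, 0, 0], [0, 0, 0, 0, 0, 0, 0], [0, 0, 0, 0, 0, 0, 0], [0, 0, 0, 0, 0, 0, 0], [0, 0, 0, 0, 0, 0, 0]]

```text
time_s: 21.55
ee_pos: [573.3, 150.0, 92.8]
tcp_rot: [-180.0, 0.2, -5.5]
wrist_force: [-7.5, 2.7, -1.8]
grip_width: 0.147
```

Call:
send_rows:
  increments:
    - [[0, 0, 0, 0.001, 0, 0, 0], [0, 0, 0, 0.0005, 0, 0, 0], [0, 0, 0, 0, 0, 0, 0], [0, 0, 0, 0, 0, 0, 0], [0, 0, 0, 0, 0, 0, 0], [0, 0, 0, 0, 0, 0, 0], [0, 0, 0, 0, 0, 0, 0], [0, 0, 0, 0, 0, 0, 0], [0, 0, 0, 0, 0, 0, 0], [0, 0, 0, 0, 0, 0, 0]]

```text
time_s: 22.8
ee_pos: [574.1, 149.9, 92.7]
tcp_rot: [-180.0, 0.3, -5.5]
wrist_force: [-9.3, 2.8, -0.3]
grip_width: 0.15
```

Call:
send_rows:
  increments:
    - [[0, 0, 0, 0.001, 0, 0, 0], [0, 0, 0, 0.0005, 0, 0, 0], [0, 0, 0, 0, 0, 0, 0], [0, 0, 0, 0, 0, 0, 0], [0, 0, 0, 0, 0, 0, 0], [0, 0, 0, 0, 0, 0, 0], [0, 0, 0, 0, 0, 0, 0], [0, 0, 0, 0, 0, 0, 0], [0, 0, 0, 0, 0, 0, 0], [0, 0, 0, 0, 0, 0, 0]]

```text
time_s: 24.05
ee_pos: [575.2, 149.8, 92.7]
tcp_rot: [-180.0, 0.3, -5.5]
wrist_force: [-9.9, 2.4, -0.6]
grip_width: 0.148
```

Call:
send_rows:
  increments:
    - [[0, 0, 0, 0.001, 0, 0, 0], [0, 0, 0, 0.0005, 0, 0, 0], [0, 0, 0, 0, 0, 0, 0], [0, 0, 0, 0, 0, 0, 0], [0, 0, 0, 0, 0, 0, 0], [0, 0, 0, 0, 0, 0, 0], [0, 0, 0, 0, 0, 0, 0], [0, 0, 0, 0, 0, 0, 0], [0, 0, 0, 0, 0, 0, 0], [0, 0, 0, 0, 0, 0, 0]]

```text
time_s: 25.3
ee_pos: [577.1, 149.5, 92.7]
tcp_rot: [-180.0, 0.3, -5.5]
wrist_force: [-9.6, 1.7, -1.0]
grip_width: 0.147
```

Run:
```python
from station import *
s=get_state();print(s['ee_pos'],s['tcp_rot'],s['wrist_force'],s['wrist_torque'])
import cv2
a=get_image("wrist");a=cv2.convertScaleAbs(a,alpha=1.3);b=cv2.convertScaleAbs(get_image("scene"),alpha=1.3)
cv2.imwrite("pics/w4.png",cv2.hconcat([cv2.resize(a[90:240,250:390],(400,430),interpolation=cv2.INTER_CUBIC),cv2.resize(b[150:258,310:410],(400,430),interpolation=cv2.INTER_CUBIC)]))
```

```text
[577.06496927 149.54102361  92.73823594] [-179.98880881    0.29235786   -5.5321469 ] [-9.57593322  1.68729925 -1.03578187] [5.57197512e-01 2.28372677e+00 1.04864087e-03]
```

View pics/w4.png

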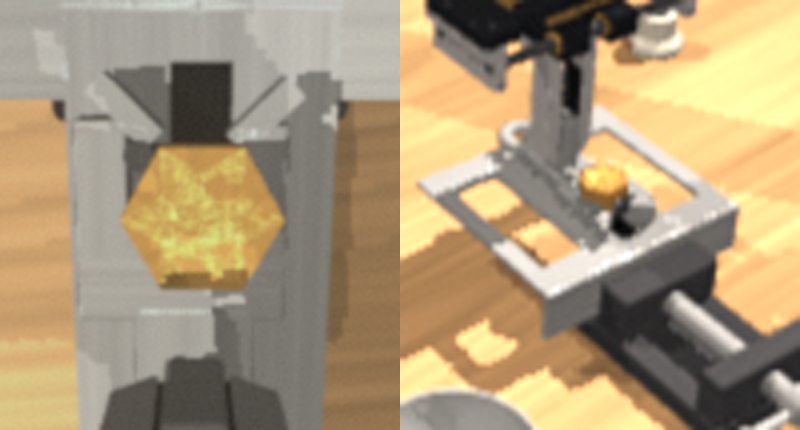

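Call:
send_rows:
  increments:
    - [[0, 0, 0, 0.001, 0, 0, 0], [0, 0, 0, 0.0003, 0, 0, 0], [0, 0, 0, 0, 0, 0, 0], [0, 0, 0, 0, 0, 0, 0], [0, 0, 0, 0, 0, 0, 0], [0, 0, 0, 0, 0, 0, 0], [0, 0, 0, 0, 0, 0, 0], [0, 0, 0, 0, 0, 0, 0], [0, 0, 0, 0, 0, 0, 0], [0, 0, 0, 0, 0, 0, 0]]

```text
time_s: 26.65
ee_pos: [577.8, 149.5, 92.7]
tcp_rot: [-180.0, 0.4, -5.5]
wrist_force: [-11.3, 2.2, -0.7]
grip_width: 0.145
```

Call:
send_rows:
  increments:
    - [[0, 0, 0, 0.001, 0, 0, 0], [0, 0, 0, 0, 0, 0, 0], [0, 0, 0, 0, 0, 0, 0], [0, 0, 0, 0, 0, 0, 0], [0, 0, 0, 0, 0, 0, 0], [0, 0, 0, 0, 0, 0, 0], [0, 0, 0, 0, 0, 0, 0], [0, 0, 0, 0, 0, 0, 0], [0, 0, 0, 0, 0, 0, 0], [0, 0, 0, 0, 0, 0, 0]]

```text
time_s: 27.9
ee_pos: [578.5, 149.4, 92.7]
tcp_rot: [-180.0, 0.4, -5.5]
wrist_force: [-10.1, 2.5, 0.9]
grip_width: 0.148
```

Call:
send_rows:
  increments:
    - [[0, 0, 0, 0.001, 0, 0, 0], [0, 0, 0, 0, 0, 0, 0], [0, 0, 0, 0, 0, 0, 0], [0, 0, 0, 0, 0, 0, 0], [0, 0, 0, 0, 0, 0, 0], [0, 0, 0, 0, 0, 0, 0], [0, 0, 0, 0, 0, 0, 0], [0, 0, 0, 0, 0, 0, 0], [0, 0, 0, 0, 0, 0, 0], [0, 0, 0, 0, 0, 0, 0]]

```text
time_s: 29.15
ee_pos: [579.1, 149.3, 92.7]
tcp_rot: [180.0, 0.4, -5.5]
wrist_force: [-12.2, 2.4, 1.0]
grip_width: 0.149
```

Call:
send_rows:
  increments:
    - [[0, 0, 0, 0.001, 0, 0, 0], [0, 0, 0, 0, 0, 0, 0], [0, 0, 0, 0, 0, 0, 0], [0, 0, 0, 0, 0, 0, 0], [0, 0, 0, 0, 0, 0, 0], [0, 0, 0, 0, 0, 0, 0], [0, 0, 0, 0, 0, 0, 0], [0, 0, 0, 0, 0, 0, 0], [0, 0, 0, 0, 0, 0, 0], [0, 0, 0, 0, 0, 0, 0]]

```text
time_s: 30.4
ee_pos: [579.7, 149.3, 92.7]
tcp_rot: [180.0, 0.5, -5.5]
wrist_force: [-12.6, 1.8, 2.9]
grip_width: 0.149
```

About 12.6 N corresponds to the pad being in by roughly 7 mm, so the latch should have snapped. I'll pull back to feel whether it holds.

Call:
send_rows:
  increments:
    - [[0, 0, 0, -0.001, 0, 0, 0], [0, 0, 0, -0.001, 0, 0, 0], [0, 0, 0, -0.001, 0, 0, 0], [0, 0, 0, -0.001, 0, 0, 0], [0, 0, 0, -0.001, 0, 0, 0], [0, 0, 0, -0.001, 0, 0, 0], [0, 0, 0, 0, 0, 0, 0], [0, 0, 0, 0, 0, 0, 0], [0, 0, 0, 0, 0, 0, 0], [0, 0, 0, 0, 0, 0, 0]]

```text
time_s: 31.65
ee_pos: [576.0, 149.7, 92.7]
tcp_rot: [-180.0, 0.2, -5.5]
wrist_force: [-7.7, 1.6, -3.0]
grip_width: 0.145
```

Call:
send_rows:
  increments:
    - [[0, 0, 0, -0.001, 0, 0, 0], [0, 0, 0, -0.001, 0, 0, 0], [0, 0, 0, 0, 0, 0, 0], [0, 0, 0, 0, 0, 0, 0], [0, 0, 0, 0, 0, 0, 0], [0, 0, 0, 0, 0, 0, 0], [0, 0, 0, 0, 0, 0, 0], [0, 0, 0, 0, 0, 0, 0], [0, 0, 0, 0, 0, 0, 0], [0, 0, 0, 0, 0, 0, 0]]

```text
time_s: 32.9
ee_pos: [574.8, 149.8, 92.7]
tcp_rot: [-180.0, 0.1, -5.5]
wrist_force: [-6.1, 3.2, -3.9]
grip_width: 0.148
```

Call:
send_rows:
  increments:
    - [[0, 0, 0, -0.001, 0, 0, 0], [0, 0, 0, -0.001, 0, 0, 0], [0, 0, 0, 0, 0, 0, 0], [0, 0, 0, 0, 0, 0, 0], [0, 0, 0, 0, 0, 0, 0], [0, 0, 0, 0, 0, 0, 0], [0, 0, 0, 0, 0, 0, 0], [0, 0, 0, 0, 0, 0, 0], [0, 0, 0, 0, 0, 0, 0], [0, 0, 0, 0, 0, 0, 0]]

```text
time_s: 34.15
ee_pos: [573.6, 149.8, 92.7]
tcp_rot: [-180.0, 0.1, -5.5]
wrist_force: [-4.5, 2.6, -5.3]
grip_width: 0.149
```

Call:
send_rows:
  increments:
    - [[0, 0, 0, -0.001, 0, 0, 0], [0, 0, 0, -0.0005, 0, 0, 0], [0, 0, 0, 0, 0, 0, 0], [0, 0, 0, 0, 0, 0, 0], [0, 0, 0, 0, 0, 0, 0], [0, 0, 0, 0, 0, 0, 0], [0, 0, 0, 0, 0, 0, 0], [0, 0, 0, 0, 0, 0, 0], [0, 0, 0, 0, 0, 0, 0], [0, 0, 0, 0, 0, 0, 0]]

```text
time_s: 35.4
ee_pos: [572.9, 149.5, 93.1]
tcp_rot: [-180.0, -0.0, -5.6]
wrist_force: [-0.2, 4.0, -8.6]
grip_width: 0.145
```

Call:
send_rows:
  increments:
    - [[0, 0, 0, -0.001, 0, 0, 0], [0, 0, 0, 0, 0, 0, 0], [0, 0, 0, 0, 0, 0, 0], [0, 0, 0, 0, 0, 0, 0], [0, 0, 0, 0, 0, 0, 0], [0, 0, 0, 0, 0, 0, 0], [0, 0, 0, 0, 0, 0, 0], [0, 0, 0, 0, 0, 0, 0], [0, 0, 0, 0, 0, 0, 0], [0, 0, 0, 0, 0, 0, 0]]

```text
time_s: 36.65
ee_pos: [572.5, 149.5, 93.2]
tcp_rot: [-180.0, -0.1, -5.6]
wrist_force: [3.8, 2.9, -10.7]
grip_width: 0.143
```

Pulling back gives +3.8 N with almost no travel, so the shut latch is holding the bolt. I'll ease off and lower the hook onto the sheet.

Call:
send_rows:
  increments:
    - [[0, 0, 0, 0.001, -0.0003, 0, 0], [0, 0, 0, 0.0003, 0, 0, 0], [0, 0, 0, 0, 0, 0.0005, 0], [0, 0, 0, 0, 0, 0.0005, 0], [0, 0, 0, 0, 0, 0.0005, 0], [0, 0, 0, 0, 0, 0, 0], [0, 0, 0, 0, 0, 0, 0], [0, 0, 0, 0, 0, 0, 0], [0, 0, 0, 0, 0, 0, 0], [0, 0, 0, 0, 0, 0, 0]]

```text
time_s: 37.9
ee_pos: [572.9, 149.5, 91.5]
tcp_rot: [180.0, -0.0, -5.6]
wrist_force: [-2.2, 2.3, 1.1]
grip_width: 0.147
```

Call:
send_rows:
  increments:
    - [[0, 0, 0, 0, 0, 0.0005, 0], [0, 0, 0, 0, 0, 0.0005, 0], [0, 0, 0, 0, 0, 0, 0], [0, 0, 0, 0, 0, 0, 0], [0, 0, 0, 0, 0, 0, 0], [0, 0, 0, 0, 0, 0, 0], [0, 0, 0, 0, 0, 0, 0], [0, 0, 0, 0, 0, 0, 0], [0, 0, 0, 0, 0, 0, 0], [0, 0, 0, 0, 0, 0, 0]]

```text
time_s: 39.15
ee_pos: [572.8, 149.5, 90.5]
tcp_rot: [180.0, 0.0, -5.6]
wrist_force: [0.2, 2.0, -3.0]
grip_width: 0.146
```

Call:
send_rows:
  increments:
    - [[0, 0, 0, 0, 0, 0.0005, 0], [0, 0, 0, 0, 0, 0.0005, 0], [0, 0, 0, 0, 0, 0, 0], [0, 0, 0, 0, 0, 0, 0], [0, 0, 0, 0, 0, 0, 0], [0, 0, 0, 0, 0, 0, 0], [0, 0, 0, 0, 0, 0, 0], [0, 0, 0, 0, 0, 0, 0], [0, 0, 0, 0, 0, 0, 0], [0, 0, 0, 0, 0, 0, 0]]

```text
time_s: 40.4
ee_pos: [572.9, 149.6, 90.0]
tcp_rot: [-180.0, -0.0, -5.6]
wrist_force: [-2.0, 1.1, 5.1]
grip_width: 0.149
```

Call:
send_rows:
  increments:
    - [[0, 0, 0, 0, 0, 0, 0.014], [0, 0, 0, 0, 0, 0, 0.018], [0, 0, 0, 0, 0, 0, 0.024], [0, 0, 0, 0, 0, 0, 0.03], [0, 0, 0, 0, 0, 0, 0.04], [0, 0, 0, 0, 0, 0, 0.045], [0, 0, 0, 0, 0, 0, 0.045], [0, 0, 0, 0, 0, 0, 0.045], [0, 0, 0, 0, 0, 0, 0.045], [0, 0, 0, 0, 0, 0, 0.045]]

```text
time_s: 41.65
ee_pos: [572.9, 149.6, 89.5]
tcp_rot: [-180.0, -0.0, -5.6]
wrist_force: [-0.4, 0.1, -0.2]
grip_width: 0.477
```

Call:
send_rows:
  increments:
    - [[0, 0, 0, 0, 0, -0.005, 0.045], [0, 0, 0, 0, 0, -0.01, 0.045], [0, 0, 0, 0, 0, -0.02, 0.045], [0, 0, 0, 0, 0, -0.03, 0.045], [0, 0, 0, -0.02, 0, -0.03, 0.045], [0, 0, 0, -0.03, 0, -0.01, 0.045], [0, 0, 0, -0.02, 0, 0, 0.045], [0, 0, 0, 0, 0, 0, 0.045], [0, 0, 0, 0, 0, 0, 0.045], [0, 0, 0, 0, 0, 0, 0.045]]

```text
time_s: 42.9
ee_pos: [504.2, 156.2, 194.4]
tcp_rot: [180.0, -0.0, -5.6]
wrist_force: [0.2, 0.6, -0.9]
grip_width: 0.476
```

Run:
```python
from station import *
s=get_state();print(s['time_s'],s['ee_pos'],s['wrist_force'],s['grip_width'])
import cv2
a=get_image("wrist");cv2.imwrite("pics/w5f.png",a);a=cv2.convertScaleAbs(a,alpha=1.3);b=get_image("scene");cv2.imwrite("pics/s5.png",b);t=get_image("top");cv2.imwrite("pics/t5.png",t)
cv2.imwrite("pics/w5.png",cv2.hconcat([cv2.resize(a[30:230,240:400],(400,500),interpolation=cv2.INTER_CUBIC),cv2.resize(cv2.convertScaleAbs(b,alpha=1.2)[150:275,310:410],(400,500),interpolation=cv2.INTER_CUBIC)]))
```

```text
42.9 [504.16457871 156.16051034 194.44588011] [ 0.17434894  0.57835513 -0.8516364 ] 0.4757205966511188
```

View pics/w5.png

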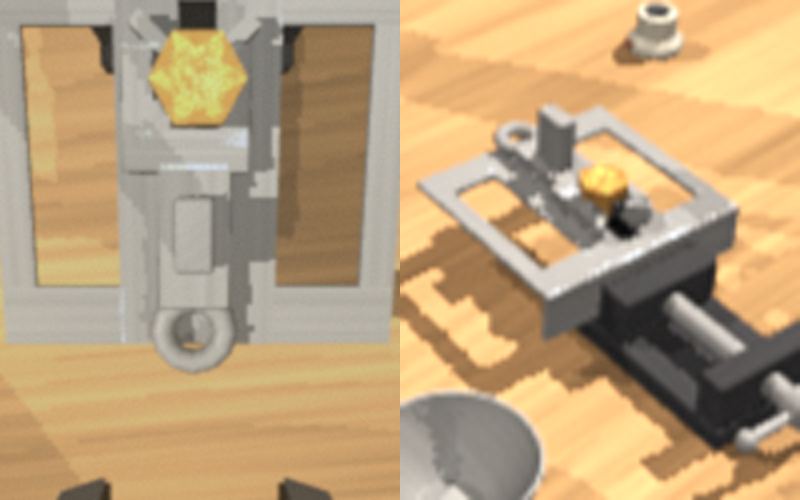

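The hook lies flat on the frame with the bolt in its mouth, and the lug is free. Before handing in, I'll check the bolt-to-eye distance and that the bystanders haven't moved.

Run:
```python
from station import *
from h import *
ci=camera_info("wrist");
b=onz(ci,(240+198/2.5,30+77/2.5),89);e=onz(ci,(240+194/2.5,30+370/2.5),72);l1=onz(ci,(240+194/2.5,30+235/2.5),110)
print(b,e,l1,"bolt-eye",np.linalg.norm((b-e)[:2]),"(latched ~109, seat 103)","bolt-lug",np.linalg.norm((b-l1)[:2]),"(~51)")
A,B=cv2.imread("pics/t0.png"),cv2.imread("pics/t5.png")
for n,(x0,y0,x1,y1) in dict(disc=(418,82,472,142),refl=(346,86,400,136),sock=(162,218,194,248),B=(322,232,388,262),C=(402,256,468,286)).items():
    g=[cv2.cvtColor(i[y0:y1,x0:x1],cv2.COLOR_BGR2GRAY).astype(np.float32) for i in(A,B)]
    print(n,cv2.absdiff(*g).mean().round(1),np.round(cv2.phaseCorrelate(*g),2))
```

```text
[623.48921609 143.52639987  89.        ] [516.00463528 155.49072845  72.        ] [571.55447458 150.07736763 110.        ] bolt-eye 108.14841778777745 (latched ~109, seat 103) bolt-lug 52.34627545489787 (~51)Traceback (most recent call last):
  File "<stdin>", line 9, in <module>
    return _wrapfunc(a, 'round', decimals=decimals, out=out)
    return _wrapit(obj, method, *args, **kwds)
    conv = _array_converter(obj)
ValueError: setting an array element with a sequence. The requested array has an inhomogeneous shape after 1 dimensions. The detected shape was (2,) + inhomogeneous part.
```

Run:
```python
from station import *
from h import *
A,B=cv2.imread("pics/t0.png"),cv2.imread("pics/t5.png")
for n,(x0,y0,x1,y1) in dict(disc=(418,82,472,142),refl=(346,86,400,136),sock=(162,218,194,248),B=(322,232,388,262),C=(402,256,468,286)).items():
    g=[cv2.cvtColor(i[y0:y1,x0:x1],cv2.COLOR_BGR2GRAY).astype(np.float32) for i in(A,B)]
    print(n,cv2.absdiff(*g).mean(),cv2.phaseCorrelate(*g))
print(hand_in())
```

```text
disc 27.37932 ((-0.08609912163145594, -0.03259369761807207), 0.9878670568819399)
refl 31.868519 ((0.08954415628942414, 0.09442913905579076), 0.9613116937213474)
sock 23.833334 ((-2.119380315022674, -9.795356524726305), -0.0927520900964737)
B 28.251514 ((0.07126506790525866, -0.03915362573854786), 0.9844713422159354)
C 28.211111 ((-0.01768840404272254, -0.018363520085797447), 0.9985614701553628)
the job is handed in; nothing more can be done
None
```

The hook is on the bolt with its latch shut, lying flat on the frame, and I handed the job in at about 43 s. I took hook A, the farthest of the three from the base (about 520 mm, against about 395 mm for the other two).

- **Pushing on:** I felt the hook onto the bolt in 1–2 mm steps. The wrist force along the push peaked at 12.6 N in the readings between moves, under the 20 N limit.
- **Latch:** when I pulled back, the force turned to +3.8 N with almost no travel, so the latch holds the bolt. The bar itself is hidden under the bolt head, so I know this by feel and distance, not by sight.
- **Final position:** the bolt is 52 mm ahead of the lug's middle and 108 mm from the tail eye. A latched hook should give about 51 and 109 mm. The bolt had not moved within measuring error, and the gripper was clear of everything.
- **Other parts:** the disc holder, the reflector and the two other hooks shifted by less than 0.1 pixel in the top view.
- **Failed check:** the same comparison gave no usable match for the lamp socket, probably because the arm was in the way. The arm was never lowered near the socket, and it was upright in the last scene picture, but I did not measure its position.

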